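# Put the bone mallet away under the tray's sliding bar

### The job

Put the mallet away in the instrument tray: first slide the retaining bar by its black grip right up to its parked end stop (the robot's right-hand end of the track), clear of the mallet-shaped recess. Then lay the mallet fully home in the recess, the way round that fits, setting it down rather than dropping it, and let go. Finally slide the bar back over the handle until its pointer is exactly in line with the index clip beside the track, and let go, leaving the other things where they are.

Things in the scene. Friction and masses are not known exactly. Their poses are not given: they have to be found in the camera images.
- tray: Fixed grey instrument tray, a slab 22 mm high, with its rail along the edge nearest the robot. Axes: y along the rail and recess towards the recess's head pocket (robot's left at yaw 0), x away from the robot, z up. Origin on the underside; from it the slab spans x -105 to 136, y -165 to 95 mm. The rail's centre line is at x = -60 mm, its top 30 mm above the table.
- bar_grip (a point): Centre of the black upright grip of the retaining bar: 28 mm (tray x) by 24 mm (tray y, the sliding direction), from 48 to 90 mm above the table, this point at 72. It stands on a carriage 34 x 30 mm on the rail. A flat steel bar 18 mm wide reaches from it 112 mm in tray +x, across the recess, between 41 and 49 mm above the table. Axes as the tray's.
- bar (a joint): Place of the retaining bar along its track in m, growing in tray +y. 0 = parked at the -y end stop (robot's right), clear of the recess beyond the pommel's end; 0.17 = the other end. It slides against about 2.5 N of friction and stays where it is left. It starts somewhere over the recess.
- bar_pointer (a point): Tip of the small steel pointer, 6 mm wide, on the robot side of the bar's carriage, in line with the centre of bar and grip; 40 mm above the table. It moves with the bar. Axes as the tray's.
- index_mark (a point): Tip of the fixed index clip on the tray's edge beside the rail: a dark steel foot 16 mm square with an upright fin 6 mm wide, top 40 mm above the table; this point is the fin's end that faces the pointer. Its place along the track varies. Pointer and clip are in line when bar_pointer and index_mark have equal tray y (then about 1 mm apart in x). Axes as the tray's.
- recess (a point): Where mallet_grip comes to lie when the mallet is fully home: 23 mm above the table. The recess floor is 8 mm above the table, 14 mm below the tray's top. Sideways play in all: 5 mm at the head, 6 mm at handle and pommel. Around this point finger wells, 44 mm long in y, reach 64 mm to either side in x, floor also 8 mm above the table. Axes as the tray's.
- recess_head (a point): Centre of the recess's head pocket where mallet_head comes to lie: 50 mm from recess in tray +y, 23 mm above the table. Axes as the tray's.
- mallet_grip (a point): Balance point on the mallet's handle axis, 15 mm above what it lies on. Mallet 170 mm long, 0.24 to 0.42 kg: round black handle of diameter 20 along its y; steel cylinder head, diameter 30, 70 long, lying across (along x), its axis 50 mm from here in +y; steel pommel, diameter 30, from 75 to 105 mm in -y. It lies level on head and pommel. z up.
- mallet_head (a point): Centre of the mallet's head, 50 mm from mallet_grip in the mallet's +y. Axes as mallet_grip.
- mallet: The mallet described at mallet_grip; origin on its underside (15 mm below mallet_grip), same axes.
- chisel: Small chisel 133 mm long in its own slot along the tray's +x edge; a loose bystander, to be left alone. Origin at the centre of its underside, z up.
- jar: Screw-top jar, diameter 48, height 70, near the mallet; a loose bystander, to be left alone. Origin at the centre of its underside, z up.
- bowl: Steel bowl, diameter 110, height 45, left of the tray; a loose bystander, to be left alone. Origin at the centre of its underside, z up.
- beaker: Clear cup, diameter 72, height 90, left of the tray; a loose bystander, to be left alone. Origin at the centre of its underside, z up.

How it is judged:
On the way, in this order (a step that is already met when the one before it is completed fails the run):
1. the bar is at its parked end stop (joint below 6 mm) (value of joint bar below 0.006 m), for 0.1 s.
2. the mallet lies fully home in the recess, let go, with the bar still parked clear of the recess (joint below 15 mm) (horizontal distance between mallet_grip and recess below 0.007 m and horizontal distance between mallet_head and recess_head below 0.007 m and z of mallet_grip in the frame of recess below 0.004 m and z of mallet_head in the frame of recess_head below 0.004 m and contact force between the fingers and mallet below 0.2 N and value of joint bar below 0.015 m), for 0.2 s.
At the end, for the whole second after the job is handed in: The mallet rests fully home in the recess (grip and head points within 7 mm of their places horizontally and not more than 4 mm high), released and at rest, and the bar stands still over the handle with its pointer within 4 mm of the index clip along the track (horizontal distance between mallet_grip and recess below 0.007 m and horizontal distance between mallet_head and recess_head below 0.007 m and z of mallet_grip in the frame of recess below 0.004 m and z of mallet_head in the frame of recess_head below 0.004 m and contact force between the fingers and mallet below 0.2 N and y of bar_pointer in the frame of index_mark between -0.004 and 0.004 m and velocity of joint bar between -0.005 and 0.005 m/s and linear speed of mallet below 0.02 m/s); the robot touches nothing.
It fails at once if the mallet is dropped (falls faster than 0.5 m/s out of the fingers) (linear speed of mallet above 0.5 m/s and contact force between the fingers and mallet below 0.2 N).
It fails at once if a bystander is moved by more than 25 mm (distance of any of chisel, jar, bowl, beaker from where it was at the start of the episode above 0.025 m).
It also fails if it takes over 64 s, if anything falls off the work surface, if the arm or the gripper's body presses on something with over 40 N, if the wrist force passes 120 N, or if a joint passes its speed limit or range.

### The arm

A 6-joint arm with a two-finger parallel gripper is mounted at the origin on the work surface. World frame = base frame: x ahead of the robot, y to its left, z up, the work surface at z = 0. Lengths are in m, angles in rad, forces in N, time in s.
With the tool pointing down it reaches from about 0.275 to 0.825 m from the base axis. Payload 5.2 kg.
Tool frame: the origin (TCP) lies at the very end of the fingers, on their centre line; the grasp point (between the pads) lies 19 mm behind it; z points along the fingers, y is the direction in which the jaws open and shut (so a half turn about z gives the same grasp; the last joint's range is limited). The gripper opens to 93 mm and grips with 3 to 60 N. Pads are 15 mm wide; open, the fingers measure 128 mm over their backs; the gripper's body (75 mm by 188 mm) begins 65 mm behind the grasp point.
Start: joints at [1.119, 0.259, 1.535, -0, 1.348, -0.203], TCP at [0.135, 0.533, 0.219] pointing down, gripper open.
Joint ranges: [-3.14, 3.14], [-0.91, 2.08], [0.19, 2.58], [-1.22, 4.36], [0.22, 2.71], [-3.12, 3.12]. Speed limits (rad/s): [2.57, 2.57, 3.14, 3.14, 3.14, 3.14].

### API

Orientations are given as a unit quaternion [x, y, z, w].
In Python, from plant import manip gives the robot as it stands.
- The arm moves only by the tool step_arm, never from a script. Its argument "targets" is a list of rows, each a list of 5 numbers: the opening, from 0 (shut) to 1 (fully open), then the shift along the tool's x, y, z in mm, then the turn about the tool's z in degrees. A call has 1 to 20 rows; each row shifts and turns the commanded pose from where the row before left it, along the tool's axes as they then stand; what a row does not reach is not made up. A row lasts 1/10 s, in which the tool goes at most 50 mm and 8.59 degrees, less where a joint would pass 70% of its speed; a pose out of reach is approached as far as the arm can. A call with a gripper value outside its range is refused whole. The fingers move at their own pace and stop on an object; "newtons" is the grip in N (left out, the last holds). Time passes only in rows, so rows that do not move let the fingers close. It gives the time, the measured TCP pose, the force and the opening at its end, in the units of the state.
- manip.observe(): the state, without advancing time (a new reading comes with each control period).
- manip.capture(name): name is "scene" or "top" or "wrist"; returns a dict with "pixels" (420x560x3 uint8, blue, green, red), "fx", "fy", "cx", "cy" (pixels), "D" ([k1, k2, p1, p2, k3] as OpenCV has them; the pictures are not rectified), "R" (3x3) and "t" (3): a world point X has camera coordinates R X + t; the wrist camera has in their place "tool_from_camera" (4x4, takes a point from camera to tool coordinates, whose origin is the TCP and whose axes are the flange's). Camera axes: x right, y down, z forward; pixel columns grow to the right and rows downward; lengths in m; the calibration is good to about 2 mm. A picture is of the moment at which its call begins: read the wrist's pose just before it. There is no depth.
- manip.close_job(): hands the job in, once; it reports no verdict.
Trained networks look in the newest picture that a camera, given by its name, has taken for a name from the list of things; names that differ only in an ending like _2 or _b are one class to them, and where a whole thing is asked for, a point or a joint stands for the part that bears it (a point fixed in the world has none). Each returns a list of dicts, best first, with "p" (0 to 1); they miss things now and then, are a little off and sometimes report something else, mostly with a low value. They report only what shows in the picture. A call takes as long as a camera call.
- manip.outline_of(camera, label): "region" (420x560 bool, what is visible of it) and "bbox" ([left, top, right, bottom] in pixels, round what is visible of it).
- manip.landmark_of(camera, label): "uv" ([column, row] in pixels: a listed point, or the origin of a listed thing).
The state is a dict: "time": time; "joint_pos": joint angles; "dq": joint speeds; "joint_efforts": joint torques, N m; "tcp_pos": TCP position; "eef_rot": TCP orientation; "force": force on the tool from outside, world axes, zero at the start; "moment": the same for the moment, N m; "finger_gap": finger opening in m.
Only numpy, scipy, OpenCV 4.12 (cv2) and the standard library are available. Lean on these libraries where they do the work, as an engineer would, in place of code of your own. Each camera call takes 0.05 s, during which the arm holds its last target.

## Working session

There is one attempt and no reset: what is moved stays moved. The work goes in short steps, Python scripts to look and compute and a tool call to move; the robot and the scene stay as the last step left them, time stands still between calls to the robot, and variables do not carry over. Pictures are saved under pics/ and viewed, and the job is handed in when it is done.

Besides the shell and the picture viewer there is one more tool, called as a command line: name --pt "numbers of a row" for each row, then --argument value for the rest. step_arm: Moves the arm, as the interface text tells. Its arguments: {"type":"object","properties":{"targets":{"type":"array","items":{"type":"array","items":{"type":"number"}}},"newtons":{"type":"number"}},"required":["targets"]}

```bash
mkdir -p pics; ls; cat > h.py <<'E'
import numpy as np, cv2
from plant import manip
from scipy.spatial.transform import Rotation as Ro
def cam(name):
    s=manip.observe(); c=manip.capture(name)
    K=np.array([[c['fx'],0,c['cx']],[0,c['fy'],c['cy']],[0,0,1.]]); D=np.array(c['D'])
    if 'R' in c and name!='wrist': R=np.array(c['R']); t=np.array(c['t'])
    else:
        T=np.array(c['tool_from_camera']); W=np.eye(4); W[:3,:3]=Ro.from_quat(s['eef_rot']).as_matrix(); W[:3,3]=s['tcp_pos']
        M=np.linalg.inv(W@T); R=M[:3,:3]; t=M[:3,3]
    return dict(K=K,D=D,R=R,t=t,img=c['pixels'])
def ray(c,uv,z):
    p=cv2.undistortPoints(np.array([[uv]],float),c['K'],c['D'])[0,0]
    d=c['R'].T@np.array([p[0],p[1],1]); o=-c['R'].T@c['t']
    return o+d*(z-o[2])/d[2]
def proj(c,X):
    return cv2.projectPoints(np.array(X,float).reshape(-1,1,3),cv2.Rodrigues(c['R'])[0],c['t'],c['K'],c['D'])[0][:,0]
E
python3 - <<'E'
from h import *
Z=dict(bar_grip=.072,bar_pointer=.04,index_mark=.04,recess=.023,recess_head=.023,mallet_grip=.015,mallet_head=.015,tray=0,chisel=0.008,jar=0,bowl=0,beaker=0)
print(manip.observe())
for n in ['scene','top']:
    c=cam(n); cv2.imwrite(f'pics/{n}0.png',c['img'])
    print(n, -c['R'].T@c['t'])
    for k,z in Z.items():
        r=manip.landmark_of(n,k)
        print(k,[(round(q['p'],2),np.round(q['uv'],1).tolist(),np.round(ray(c,q['uv'],z)*1000,1).tolist()) for q in r[:2]])
print(manip.observe()['time'])
E
```

```text
pics
{'time': 0.0, 'joint_pos': array([ 1.11918569e+00,  2.59338141e-01,  1.53604895e+00, -1.34920746e-05,
        1.34802804e+00, -2.02830116e-01]), 'dq': array([ 0.00069462,  0.0005879 ,  0.00118182,  0.00233183,  0.00116708,
       -0.00057136]), 'joint_efforts': array([ 7.24991296e-04, -4.37306499e+01, -2.84013730e+01,  7.17786723e-02,
        4.10303241e-02, -1.01938404e-04]), 'tcp_pos': array([0.1351782 , 0.53256875, 0.21783404]), 'eef_rot': array([ 1.24068194e-01,  9.92273275e-01, -8.65000853e-04, -2.86653818e-04]), 'force': array([-0.05638537, -0.19012255, -0.01655003]), 'moment': array([-0.00600973,  0.00772463, -0.02863124]), 'finger_gap': 0.09316184414211098}
scene [ 1.17868006 -0.74974204  0.66653991]
bar_grip [(0.97, [284.4, 204.7], [556.6, 20.7, 72.0])]
bar_pointer [(0.92, [276.1, 209.9], [523.5, 27.8, 40.0]), (0.55, [285.0, 202.1], [515.8, 73.6, 40.0])]
index_mark []
recess [(0.82, [325.0, 221.8], [638.3, 86.7, 23.0])]
recess_head [(0.87, [336.2, 217.4], [648.4, 123.1, 23.0]), (0.7, [178.8, 271.2], [510.3, -284.0, 23.0])]
mallet_grip [(0.63, [178.6, 270.6], [500.0, -27
[... 467 characters left out ...]
]
bar_pointer [(0.64, [260.1, 238.6], [526.1, 40.5, 40.0])]
index_mark [(0.57, [386.2, 249.1], [495.2, -261.4, 40.0]), (0.54, [247.7, 238.2], [527.6, 70.2, 40.0])]
recess [(0.83, [244.9, 189.7], [646.4, 76.2, 23.0])]
recess_head [(0.56, [225.0, 189.4], [648.0, 124.9, 23.0])]
mallet_grip [(0.6, [390.7, 247.5], [498.2, -279.8, 15.0]), (0.33, [250.7, 157.4], [727.8, 61.2, 15.0])]
mallet_head [(0.73, [370.2, 246.7], [501.1, -229.4, 15.0])]
tray [(0.82, [242.5, 198.0], [628.4, 84.0, 0.0])]
chisel [(0.69, [253.5, 159.5], [723.8, 54.6, 8.0])]
jar [(0.61, [390.7, 291.5], [389.0, -280.2, 0.0])]
bowl [(0.85, [106.5, 274.5], [445.8, 418.6, 0.0])]
beaker [(0.56, [113.3, 231.6], [550.5, 403.0, 0.0])]
1.3
```

View images.

View pics/top0.png

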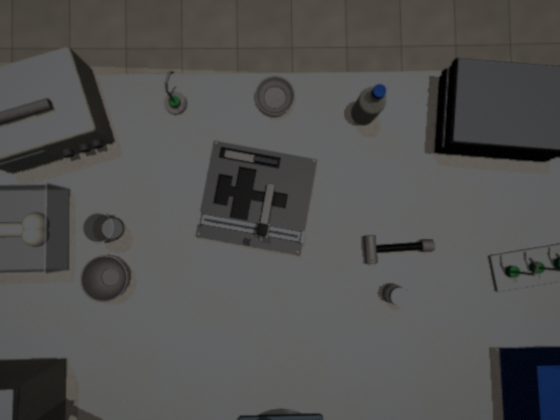

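View pics/scene0.png

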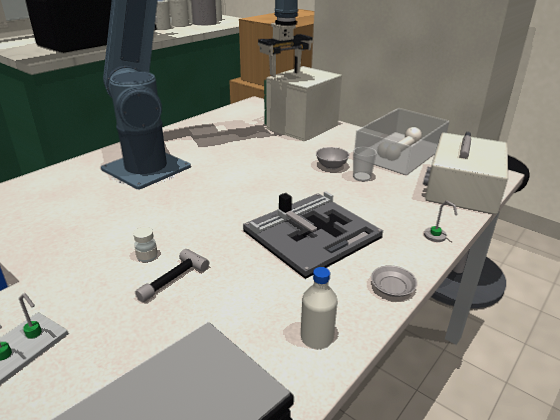

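```bash
python3 - <<'E'
from h import *
c=manip.capture('wrist'); print(np.round(c['tool_from_camera'],3),c['fx'])
cc=cam('top'); im=cc['img'][130:265,185:330]; cv2.imwrite('pics/topz.png',cv2.resize(cv2.convertScaleAbs(im,alpha=2),None,fx=5,fy=4.4,interpolation=cv2.INTER_CUBIC))
E
```

```text
[[ 0.001 -0.955 -0.298  0.083]
 [ 1.     0.001  0.     0.001]
 [-0.    -0.298  0.955 -0.166]
 [ 0.     0.     0.     1.   ]] 319.4752610945665
```

View pics/topz.png

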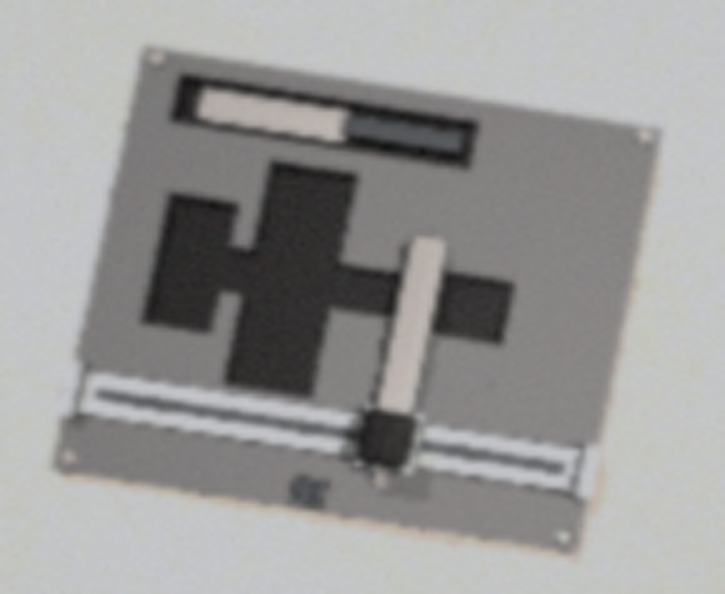

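```bash
python3 - <<'E'
from h import *
c=cam('top')
px=[(147,48),(660,130),(577,553),(57,472)]
loc=np.array([(136,95),(136,-165),(-105,-165),(-105,95)])/1000.
W=np.array([ray(c,(185+u/5-.4,130+v/4.4-.4),.022)[:2] for u,v in px])
lc=loc-loc.mean(0);wc=W-W.mean(0)
a=np.arctan2((lc[:,0]*wc[:,1]-lc[:,1]*wc[:,0]).sum(),(lc*wc).sum())
R=np.array([[np.cos(a),-np.sin(a)],[np.sin(a),np.cos(a)]])
o=W.mean(0)-R@loc.mean(0)
print(np.degrees(a),o*1000,((W-o)@R-loc)*1000)
for n,uv,z in [('grip',(261.7,230.7),.072),('clip',(185+310/5,130+490/4.4),.035),('recess',(244.9,189.7),.023),('rh',(225,189.4),.023),('ptr',(260.1,238.6),.04)]:
    w=ray(c,uv,z)[:2]; print(n,w*1000,(w-o)@R*1000)
s=manip.observe(); Q=Ro.from_quat(s['eef_rot']).as_matrix()
print(Q.T@(np.array([.53,.06,.26])-s['tcp_pos'])*1000)
E
```

```text
-11.135051268910397 [618.07230362  84.76422056] [[ 0.02551144 -1.22457068]
 [-0.47689553  1.53216629]
 [ 0.19177807  1.4725893 ]
 [ 0.25960602 -1.7801849 ]]
grip [544.27039984  35.70357825] [-62.9378596  -62.38985058]
clip [520.05495976  72.23553224] [-93.75256984 -31.22216164]
recess [646.42787619  76.24060285] [29.46787069 -2.88706621]
rh [647.96913836 124.85257216] [21.59206544 45.10742035]
ptr [526.07239051  40.54662726] [-81.7285865  -61.15241384]
[-498.9219855  -361.3673001   -41.33335071]
```

step_arm --pt "1 -36 -27 0 0" --pt "1 -36 -27 0 0" --pt "1 -36 -27 0 0" --pt "1 -36 -27 0 0" --pt "1 -36 -27 0 0" --pt "1 -36 -27 0 0" --pt "1 -36 -27 0 0" --pt "1 -36 -27 0 0" --pt "1 -36 -27 0 0" --pt "1 -36 -27 0 0" --pt "1 -36 -27 0 0" --pt "1 -36 -27 0 0" --pt "1 -36 -27 0 0" --pt "1 -36 -27 0 -3" --pt "1 0 0 0 0" --pt "1 0 0 0 0" --pt "1 0 0 0 0"

```text
time: 3.15
tcp_pos: [0.53, 0.0434, 0.2185]
eef_rot: [0.098, 0.995, 0.0, -0.0]
force: [0.3, 0.3, 0.1]
finger_gap: 0.0929
```

```bash
python3 - <<'E'
from h import *
c=cam('wrist'); cv2.imwrite('pics/w1.png',c['img'])
a=np.radians(-11.135);R=np.array([[np.cos(a),-np.sin(a)],[np.sin(a),np.cos(a)]]);o=np.array([.61807,.08476])
for k,z in dict(bar_grip=.072,bar_pointer=.04,index_mark=.04,recess=.023,recess_head=.023).items():
    print(k,[(round(q['p'],2),np.round(q['uv'],1).tolist(),np.round(ray(c,q['uv'],z)*1000,1).tolist(),np.round((ray(c,q['uv'],z)[:2]-o)@R*1000,1).tolist()) for q in manip.landmark_of('wrist',k)[:2]])
E
```

```text
bar_grip [(0.61, [277.9, 209.0], [546.5, 36.3, 72.0], [-60.9, -61.4])]
bar_pointer [(0.93, [277.8, 176.8], [520.0, 41.1, 40.0], [-87.8, -61.8])]
index_mark [(0.72, [309.7, 176.6], [526.6, 75.6, 40.0], [-88.0, -26.7])]
recess [(0.88, [329.7, 256.8], [636.0, 83.5, 23.0], [17.8, 2.2])]
recess_head [(0.66, [368.4, 257.6], [646.8, 131.2, 23.0], [19.2, 51.1])]
```

View pics/w1.png

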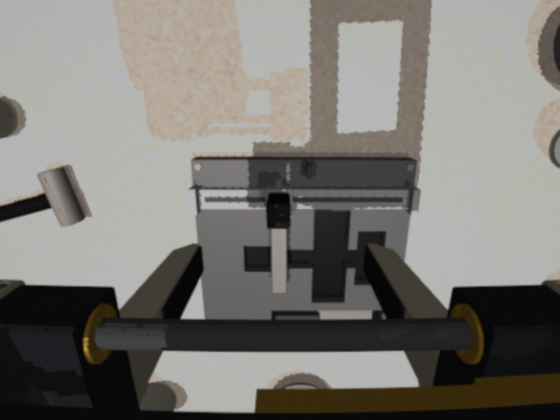

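step_arm --pt "1 -8 -2 20 0" --pt "1 -8 -2 40 0" --pt "1 0 0 40 0" --pt "1 0 0 35 0" --pt "1 0 0 20 0" --pt "1 0 0 3 0" --pt "0.6 0 0 0 0" --pt "0 0 0 0 0" --pt "0 0 0 0 0" --pt "0 0 0 0 0" --pt "0 0 0 0 0" --pt "0 0 0 0 0" --newtons 20

```text
time: 4.65
tcp_pos: [0.5459, 0.0355, 0.0611]
eef_rot: [0.098, 0.995, -0.0, 0.0]
force: [0.2, 0.3, 1.4]
finger_gap: 0.0498
```

step_arm --pt "0 0 0 0 0" --pt "0 0 0 0 0" --pt "0 0 0 0 0" --pt "0 0 0 0 0"

```text
time: 5.05
tcp_pos: [0.5457, 0.0355, 0.0606]
eef_rot: [0.098, 0.995, -0.0, -0.0]
force: [-0.9, -0.1, 0.1]
finger_gap: 0.0238
```

step_arm --pt "0 0 -8 0 0" --pt "0 0 -12 0 0" --pt "0 0 -12 0 0" --pt "0 0 -12 0 0" --pt "0 0 -10 0 0" --pt "0 0 0 0 0"

```text
time: 5.65
tcp_pos: [0.5346, -0.0196, 0.0606]
eef_rot: [0.099, 0.995, -0.001, -0.0]
force: [-0.7, -2.4, -0.9]
finger_gap: 0.0241
```

step_arm --pt "0 0 -5 0 0" --pt "0 0 -4 0 0" --pt "0 0 0 0 0"

```text
time: 5.95
tcp_pos: [0.5332, -0.0267, 0.0606]
eef_rot: [0.098, 0.995, -0.0, -0.0]
force: [-1.5, -0.7, -1.4]
finger_gap: 0.0238
```

step_arm --pt "0 0 -3 0 0" --pt "0 0 0 0 0"

```text
time: 6.15
tcp_pos: [0.5328, -0.0292, 0.0606]
eef_rot: [0.098, 0.995, -0.0, -0.0]
force: [-0.4, 0.2, -0.7]
finger_gap: 0.0238
```

step_arm --pt "0 0 -3 0 0" --pt "0 0 -3 0 0" --pt "0 0 0 0 0"

```text
time: 6.45
tcp_pos: [0.5316, -0.0346, 0.0606]
eef_rot: [0.098, 0.995, 0.001, -0.0]
force: [0.3, 4.7, -1.0]
finger_gap: 0.024
```

step_arm --pt "0 0 -3 0 0" --pt "0 0 -3 0 0" --pt "0 0 0 0 0"

```text
time: 6.75
tcp_pos: [0.5315, -0.0349, 0.0605]
eef_rot: [0.099, 0.995, 0.005, 0.001]
force: [7.8, 27.6, -1.6]
finger_gap: 0.0241
```

step_arm --pt "0 0 3 0 0" --pt "0 0 2 0 0" --pt "0 0 0 0 0"

```text
time: 7.05
tcp_pos: [0.5316, -0.0347, 0.0606]
eef_rot: [0.098, 0.995, 0.001, 0.0]
force: [2.0, 7.3, -1.2]
finger_gap: 0.0241
```

step_arm --pt "1 0 0 0 0" --pt "1 0 0 0 0" --pt "1 0 0 0 0" --pt "1 0 0 -20 0" --pt "1 0 0 -45 0" --pt "1 0 15 -45 0" --pt "1 0 15 -30 0" --pt "1 0 0 0 0" --pt "1 0 0 0 0"

```text
time: 7.95
tcp_pos: [0.5375, -0.0069, 0.2011]
eef_rot: [0.098, 0.995, -0.0, 0.001]
force: [0.2, -0.1, -1.0]
finger_gap: 0.0904
```

```bash
python3 - <<'E'
from h import *
c=cam('wrist'); cv2.imwrite('pics/w2.png',c['img'])
a=np.radians(-11.135);R=np.array([[np.cos(a),-np.sin(a)],[np.sin(a),np.cos(a)]]);o=np.array([.61807,.08476])
for k,z in dict(bar_grip=.072,bar_pointer=.04,index_mark=.04,recess=.023,recess_head=.023,mallet_grip=.015,mallet_head=.015).items():
    print(k,[(round(q['p'],2),np.round(q['uv'],1).tolist(),np.round(ray(c,q['uv'],z)*1000,1).tolist(),np.round((ray(c,q['uv'],z)[:2]-o)@R*1000,1).tolist()) for q in manip.landmark_of('wrist',k)[:2]])
im=c['img'][140:340,80:480]; cv2.imwrite('pics/w2z.png',cv2.resize(cv2.convertScaleAbs(im,alpha=1.6),None,fx=2,fy=2,interpolation=cv2.INTER_CUBIC))
E
```

```text
bar_grip [(0.7, [250.3, 200.5], [535.2, -37.2, 72.0], [-57.8, -135.7])]
bar_pointer [(0.86, [256.4, 165.4], [508.1, -27.8, 40.0], [-86.2, -131.7])]
index_mark [(0.73, [355.2, 164.6], [527.0, 72.7, 40.0], [-87.0, -29.4])]
recess [(0.58, [371.8, 249.3], [635.0, 82.5, 23.0], [17.1, 1.0])]
recess_head [(0.88, [413.0, 253.3], [650.2, 130.8, 23.0], [22.7, 51.4])]
mallet_grip [(0.97, [50.4, 196.6], [499.5, -278.7, 15.0], [-46.2, -379.5])]
mallet_head [(0.61, [85.3, 184.7], [494.5, -230.6, 15.0], [-60.3, -333.2])]
```

View pics/w2z.png

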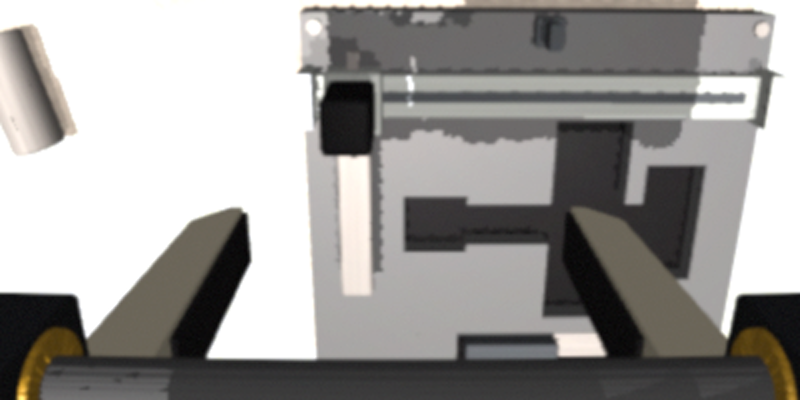

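```bash
python3 - <<'E'
from h import *
print(manip.observe()['joint_pos'])
E
```

```text
[-2.20575355e-01  2.49960678e-01  1.59397492e+00 -1.27622770e-04
  1.29932436e+00 -1.59440249e+00]
```

step_arm --pt "1 -2 -32 0 0" --pt "1 -2 -34 0 0" --pt "1 -2 -34 0 0" --pt "1 -2 -34 0 0" --pt "1 -2 -34 0 0" --pt "1 -2 -34 0 0" --pt "1 -2 -34 0 0" --pt "1 -1 -34 0 0" --pt "1 0 0 0 0" --pt "1 0 0 0 0"

```text
time: 9.35
tcp_pos: [0.4989, -0.2748, 0.2001]
eef_rot: [0.099, 0.995, 0.0, -0.0]
force: [-0.1, 0.6, -0.5]
finger_gap: 0.093
```

```bash
python3 - <<'E'
from h import *
s=manip.observe();print(s['joint_pos'],s['tcp_pos'])
c=cam('wrist'); cv2.imwrite('pics/w3.png',c['img'])
for k,z in dict(mallet_grip=.015,mallet_head=.015,jar=0).items():
    print(k,[(round(q['p'],2),np.round(q['uv'],1).tolist(),np.round(ray(c,q['uv'],z)*1000,1).tolist()) for q in manip.landmark_of('wrist',k)[:2]])
for q in manip.outline_of('wrist','mallet')[:1]: print(q['p'],q['bbox'])
E
```

```text
[-6.99491966e-01  3.07130855e-01  1.51483810e+00  3.62494857e-04
  1.32084602e+00 -2.07191096e+00] [ 0.4989101  -0.27482015  0.2000718 ]
mallet_grip [(0.77, [279.2, 185.8], [500.7, -277.9, 15.0])]
mallet_head [(0.98, [319.6, 171.3], [493.3, -230.4, 15.0])]
jar [(0.81, [255.3, 82.5], [386.6, -281.2, 0.0])]
0.62 [188.3, 139.3, 339.8, 218.2]
```

View pics/w3.png

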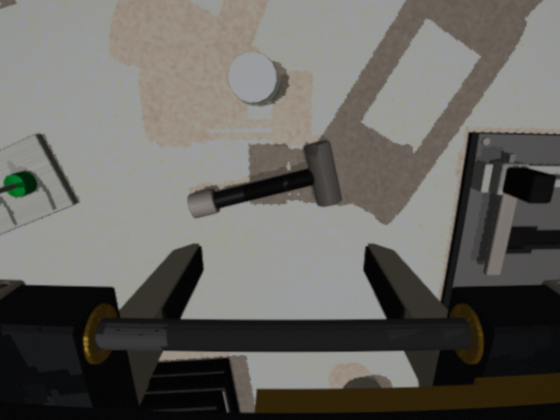

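```bash
python3 - <<'E'
from h import *
c=cam('wrist')
p=ray(c,(203,203),.015)[:2];h=ray(c,(321.5,173.5),.015)[:2]
d=h-p;print(p,h,np.linalg.norm(d),np.degrees(np.arctan2(-d[0],d[1])))
# handle dark pixels
im=c['img'].max(2)
for q in manip.outline_of('wrist','mallet')[:1]:
    m=q['region']; ys,xs=np.nonzero(m&(im<60)); W=np.array([ray(c,(x,y),.015)[:2] for x,y in zip(xs,ys)])
    k=(xs>215)&(xs<305); 
    vx,vy,x0,y0=cv2.fitLine(W[k].astype(np.float32),cv2.DIST_HUBER,0,0.001,0.001).ravel()
    print(k.sum(),vx,vy,x0,y0,np.degrees(np.arctan(-vx/vy)))
    yy,xx=np.nonzero(m);M=np.zeros(m.shape,np.uint8);M[m]=255
    print(cv2.minAreaRect(np.array([ray(c,(x,y),.015)[:2]*1000 for x,y in zip(xx,yy)],np.float32)))
E
```

```text
[ 0.50465239 -0.36681607] [ 0.49695252 -0.22719445] 0.13983377101521072 3.156554151431686
1608 0.07723162 -0.99701315 0.49917474 -0.29736114 4.4294567
((499.51751708984375, -299.6098327636719), (77.29625701904297, 174.83131408691406), 1.9423224925994873)
```

step_arm --pt "1 -1 -2 0 8.4" --pt "1 0 0 0 8.4" --pt "1 0 0 0 8.4" --pt "1 0 0 0 8.4" --pt "1 0 0 0 8.4" --pt "1 0 0 0 8.4" --pt "1 0 0 20 8.4" --pt "1 0 0 30 8.4" --pt "1 0 0 30 8.4" --pt "1 0 0 20 0" --pt "1 0 0 0 0" --pt "1 0 0 0 0"

```text
time: 10.9
tcp_pos: [0.5002, -0.2763, 0.1011]
eef_rot: [0.687, 0.727, -0.0, -0.0]
force: [0.1, 0.7, 0.7]
finger_gap: 0.093
```

```bash
python3 - <<'E'
from h import *
s=manip.observe();print(s['joint_pos'],s['tcp_pos'],s['eef_rot'])
c=cam('wrist'); cv2.imwrite('pics/w4.png',c['img'])
for k,z in dict(mallet_grip=.015,mallet_head=.015).items():
    print(k,[(round(q['p'],2),np.round(q['uv'],1).tolist(),np.round(ray(c,q['uv'],z)*1000,1).tolist()) for q in manip.landmark_of('wrist',k)[:2]])
E
```

```text
[-6.99715763e-01  3.99492064e-01  1.64004456e+00 -5.27982445e-06
  1.10216537e+00 -7.55676163e-01] [ 0.50021236 -0.27625051  0.10105114] [ 6.87046730e-01  7.26613231e-01 -5.50387408e-06 -5.44385717e-05]
mallet_grip [(0.69, [282.6, 214.3], [500.3, -277.7, 15.0])]
mallet_head [(0.64, [278.3, 154.9], [494.1, -228.5, 15.0])]
```

View pics/w4.png

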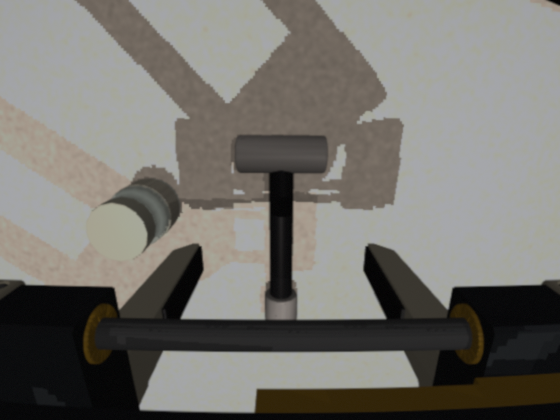

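step_arm --pt "1 0 0 30 0" --pt "1 0 0 30 0" --pt "1 0 0 22 0" --pt "1 0 0 10 0" --pt "1 0 0 3 0" --pt "1 0 0 0 0" --pt "0 0 0 0 0" --pt "0 0 0 0 0" --pt "0 0 0 0 0" --pt "0 0 0 0 0" --pt "0 0 0 0 0" --pt "0 0 0 0 0" --pt "0 0 0 0 0" --pt "0 0 0 0 0" --pt "0 0 0 0 0" --newtons 30

```text
time: 12.55
tcp_pos: [0.4999, -0.2764, 0.0056]
eef_rot: [0.687, 0.726, 0.0, -0.0]
force: [-0.0, 0.3, 0.5]
finger_gap: 0.0256
```

```bash
python3 - <<'E'
from h import *
c=cam('wrist'); cv2.imwrite('pics/w5.png',c['img'])
for k,z in dict(mallet_grip=.015,mallet_head=.015).items():
    print(k,[(round(q['p'],2),np.round(q['uv'],1).tolist(),np.round(ray(c,q['uv'],z)*1000,1).tolist()) for q in manip.landmark_of('wrist',k)[:2]])
E
```

```text
mallet_grip [(0.85, [283.0, 267.8], [500.2, -276.3, 15.0])]
mallet_head [(0.83, [278.5, 176.3], [495.1, -225.5, 15.0])]
```

View pics/w5.png

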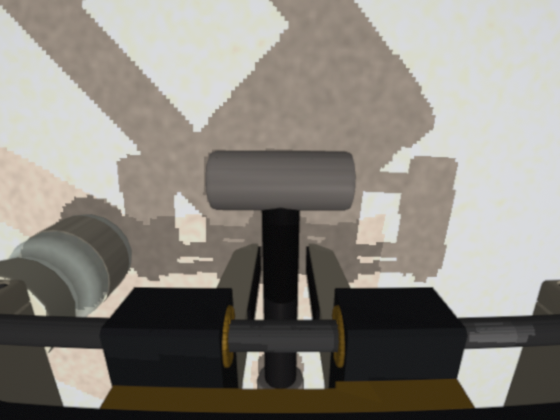

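Not yet closed; the handle and head look straight (head centre (280,180)). Let the fingers finish.

step_arm --pt "0 0 0 0 0" --pt "0 0 0 0 0" --pt "0 0 0 0 0" --pt "0 0 0 0 0"

```text
time: 13.1
tcp_pos: [0.4997, -0.2764, 0.0056]
eef_rot: [0.687, 0.726, -0.0, -0.0]
force: [-1.4, -0.3, 0.8]
finger_gap: 0.0188
```

```bash
python3 - <<'E'
from h import *
s=manip.observe();print(s['tcp_pos'],s['force'],s['finger_gap'])
c=cam('wrist'); cv2.imwrite('pics/w6.png',c['img'])
Q=Ro.from_quat(s['eef_rot']).as_matrix()
for uv in [(280,180),(207,180),(353,180)]:
    w=ray(c,uv,.03);w2=ray(c,uv,.015); print(Q.T@(w-s['tcp_pos'])*1000,Q.T@(w2-s['tcp_pos'])*1000)
for k in ['mallet_grip','mallet_head']:
  for q in manip.landmark_of('wrist',k)[:1]: print(k,Q.T@(ray(c,q['uv'],.015)-s['tcp_pos'])*1000)
E
```

```text
[ 0.49969237 -0.27641748  0.00558831] [-1.44216801 -0.27768195  0.75080668] 0.01882599061135553
[ 52.64808013  -1.13758685 -24.3973909 ] [49.27089124 -1.27377259 -9.39820677]
[ 52.66395187 -34.35796032 -24.38159602] [ 49.28844226 -38.00898518  -9.38074072]
[ 52.70442244  32.05737697 -24.41315483] [49.33319478 35.43334193 -9.41563858]
mallet_grip [-2.7806648   0.4311216  -9.41262353]
mallet_head [49.93704707 -0.77147715 -9.39827139]
```

View pics/w6.png

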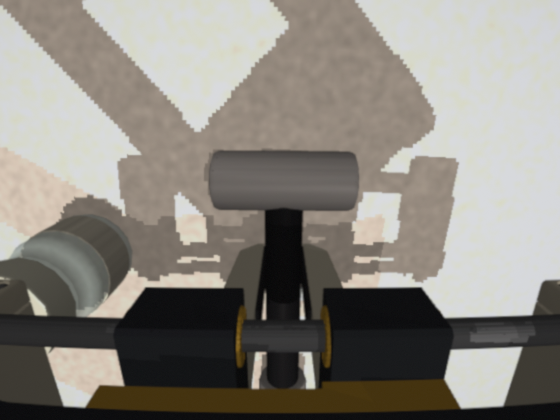

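step_arm --pt "0 0 0 -5 0" --pt "0 0 0 -15 0" --pt "0 0 0 -30 0" --pt "0 0 0 -40 0" --pt "0 0 0 -40 0" --pt "0 0 0 -20 0" --pt "0 0 0 0 0"

```text
time: 13.95
tcp_pos: [0.5021, -0.2779, 0.1594]
eef_rot: [0.687, 0.726, 0.0, 0.004]
force: [-0.4, -0.9, -2.7]
finger_gap: 0.019
```

```bash
python3 - <<'E'
from h import *
c=cam('top'); cv2.imwrite('pics/top2.png',c['img'])
im=c['img'][130:265,185:330]; cv2.imwrite('pics/top2z.png',cv2.resize(cv2.convertScaleAbs(im,alpha=2.5),None,fx=5,fy=4.4,interpolation=cv2.INTER_CUBIC))
def z2(u,v): return (185+(u+.5)/5-.5,130+(v+.5)/4.4-.5)
w=np.mean([ray(c,z2(*p),.022) for p in [(272,163),(355,175),(313,395),(228,383)]],0)
h=np.mean([ray(c,z2(*p),.022) for p in [(165,197),(238,205),(212,330),(145,322)]],0)
print(w,h,h-w)
print(manip.observe()['tcp_pos'],manip.observe()['finger_gap'])
E
```

```text
[0.63866157 0.08101231 0.022     ] [0.64801382 0.13080325 0.022     ] [0.00935225 0.04979094 0.        ]
[ 0.5008197  -0.27692015  0.15688901] 0.019034483504513738
```

View pics/top2z.png

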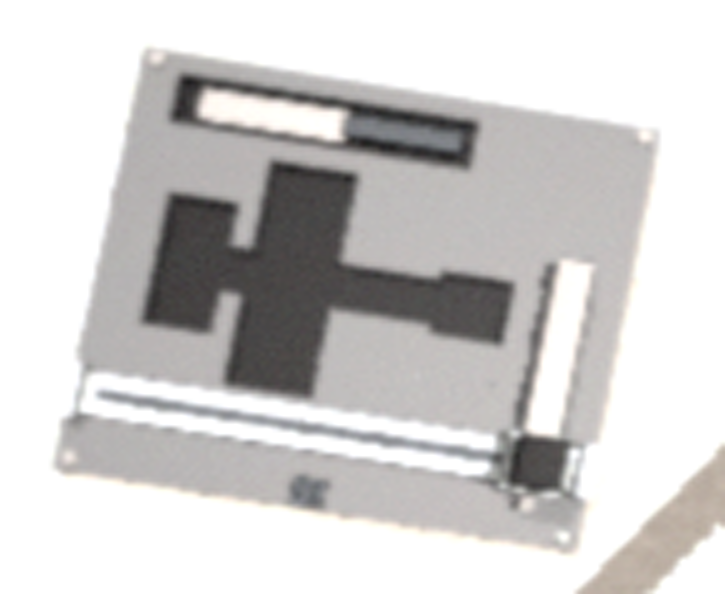

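step_arm --pt "0 15 6 0 0" --pt "0 28 13 0 0" --pt "0 32 14 0 0" --pt "0 32 14 0 0" --pt "0 32 14 0 0" --pt "0 32 14 0 0" --pt "0 32 14 0 0" --pt "0 32 14 0 0" --pt "0 32 14 0 0" --pt "0 32 14 0 0" --pt "0 28 13 0 0" --pt "0 15 8 0 3" --pt "0 9 4 0 4" --pt "0 0 0 0 4" --pt "0 0 0 0 3.4" --pt "0 0 0 0 0" --pt "0 0 0 0 0"

```text
time: 15.7
tcp_pos: [0.6358, 0.0832, 0.1537]
eef_rot: [0.772, 0.635, -0.001, -0.001]
force: [0.1, 0.5, -4.2]
finger_gap: 0.0193
```

```bash
python3 - <<'E'
from h import *
s=manip.observe();print(s['joint_pos'],s['tcp_pos'],s['eef_rot'],s['finger_gap'],s['force'])
c=cam('wrist'); cv2.imwrite('pics/w7.png',c['img'])
for k,z in dict(mallet_grip=s['tcp_pos'][2]+.0094,mallet_head=s['tcp_pos'][2]+.0094,recess=.023,recess_head=.023).items():
    print(k,[(round(q['p'],2),np.round(q['uv'],1).tolist(),np.round(ray(c,q['uv'],z)*1000,1).tolist()) for q in manip.landmark_of('wrist',k)[:2]])
E
```

```text
[-4.37998005e-02  4.68300468e-01  1.38881211e+00  3.12175603e-04
  1.28790532e+00  1.50495797e-01] [0.63576661 0.08315217 0.15367776] [ 0.77238524  0.63515202 -0.00117373 -0.00125614] 0.01928033769251957 [ 0.10553823  0.45189267 -4.16684383]
mallet_grip [(0.75, [284.6, 273.8], [635.9, 79.5, 163.1])]
mallet_head [(0.76, [283.7, 180.0], [645.5, 131.5, 163.1])]
recess []
recess_head [(0.57, [288.6, 149.0], [649.4, 128.4, 23.0])]
```

View pics/w7.png

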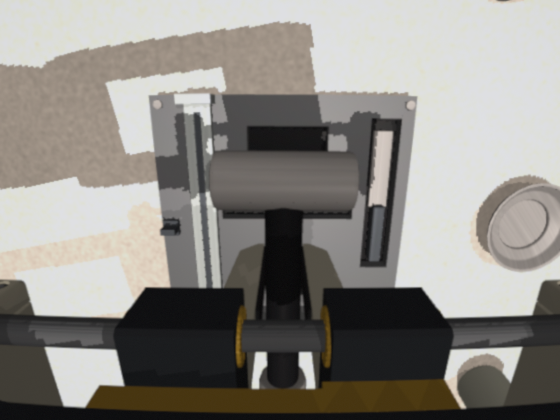

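```bash
python3 - <<'E'
from h import *
s=manip.observe();c=cam('wrist'); Q=Ro.from_quat(s['eef_rot']).as_matrix()
im=c['img'][90:230,180:380]; cv2.imwrite('pics/w7z.png',cv2.resize(cv2.convertScaleAbs(im,alpha=2.2),None,fx=4,fy=4,interpolation=cv2.INTER_CUBIC))
for uv in [(248,127),(328,127),(223,215),(351,215),(157,97),(413,97)]:
    w=ray(c,uv,.022); print(uv,w*1000,(Q.T@(w-s['tcp_pos'])*1000)[:2])
z=s['tcp_pos'][2]+.0094
for uv in [(211,180.5),(357.5,180.5)]:
    w=ray(c,uv,z); print('head',w*1000,(Q.T@(w-s['tcp_pos'])*1000)[:2])
print(s['tcp_pos'])
E
```

```text
(248, 127) [618.25397999 154.12848101  22.        ] [ 66.8000108  -32.13127805]
(328, 127) [690.14413086 139.92859809  22.        ] [66.88218853 41.14779877]
(223, 215) [574.70351192  75.94785924  22.        ] [-18.36872192 -59.61108564]
(351, 215) [699.44480122  51.24344029  22.        ] [-18.29015447  67.55294051]
(157, 97) [543.57361134 196.55386983  22.        ] [  93.85843259 -113.64760808]
(413, 97) [769.96718546 151.79308254  22.        ] [ 94.07496284 117.12831246]
head [610.7018271  137.51529603 164.82549063] [ 49.03974751 -36.34941628]
head [683.0257586  123.19858995 164.82549063] [49.09187621 37.37789074]
[0.63679452 0.08233308 0.15542549]
```

View pics/w7z.png

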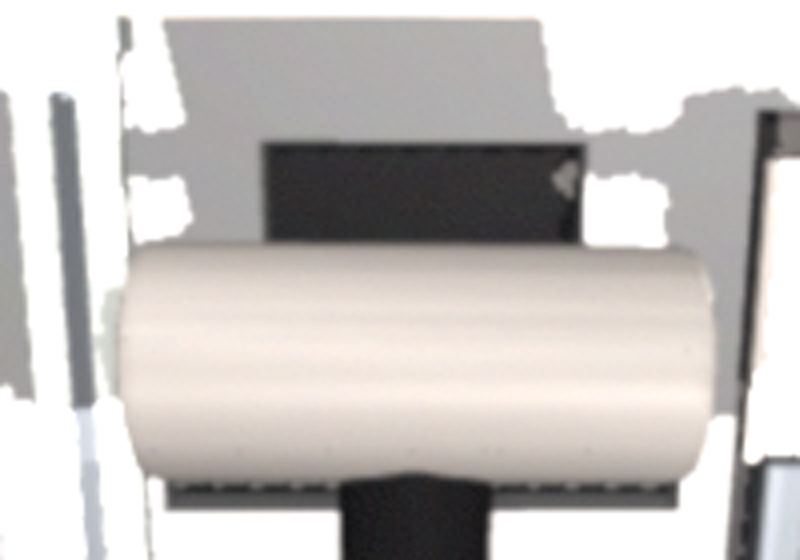

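step_arm --pt "0 1 1 10 0" --pt "0 1.5 0.8 25 0" --pt "0 0 0 30 0" --pt "0 0 0 25 0" --pt "0 0 0 12 0" --pt "0 0 0 6 0" --pt "0 0 0 0 0" --pt "0 0 0 0 0" --pt "0 0 0 0 0"

```text
time: 16.9
tcp_pos: [0.6403, 0.0844, 0.0492]
eef_rot: [0.773, 0.634, 0.001, 0.001]
force: [0.4, -0.3, -2.8]
finger_gap: 0.0191
```

```bash
python3 - <<'E'
from h import *
s=manip.observe();c=cam('wrist'); print(s['tcp_pos'],s['force'])
cv2.imwrite('pics/w8.png',c['img'])
im=c['img'][90:240,180:380]; cv2.imwrite('pics/w8z.png',cv2.resize(cv2.convertScaleAbs(im,alpha=2.2),None,fx=4,fy=4,interpolation=cv2.INTER_CUBIC))
E
```

```text
[0.64026907 0.08439728 0.04916752] [ 0.35897843 -0.26490616 -2.78754334]
```

View pics/w8.png

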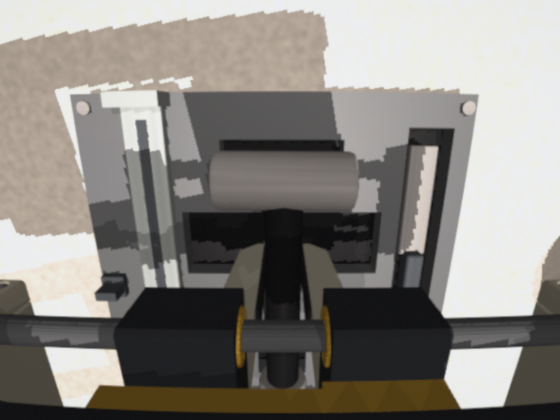

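View pics/w8z.png

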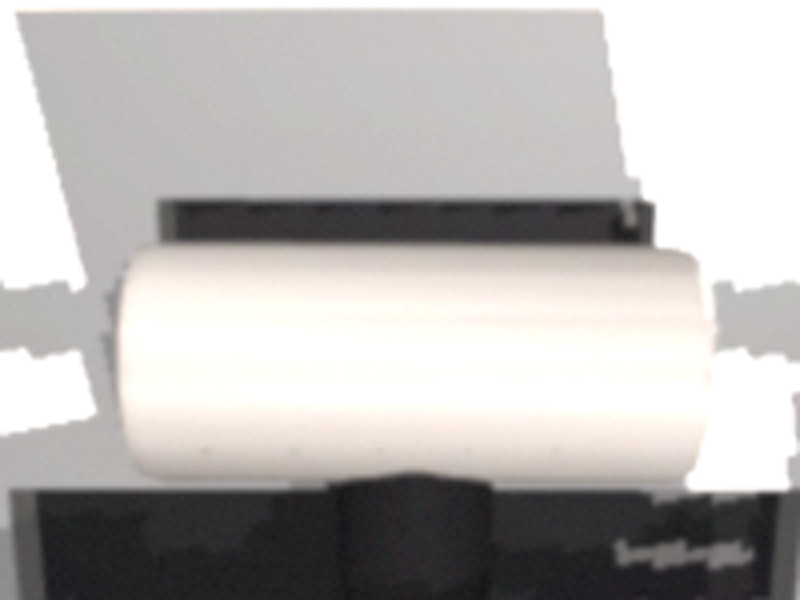

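```bash
python3 - <<'E'
from h import *
s=manip.observe();c=cam('wrist'); Q=Ro.from_quat(s['eef_rot']).as_matrix()
def T(uv,z): return np.round((Q.T@(ray(c,uv,z)-s['tcp_pos'])*1000)[:2],1)
f=lambda u,v:(180+(u+.5)/4-.5,90+(v+.5)/4-.5)
for n,p in dict(pL=(157,200),pR=(655,202),wL=(10,490),wR=(797,490)).items(): print(n,T(f(*p),.022))
for p in [(189,271.5),(375,271.5)]: print('w-22',T(p,.022))
z=s['tcp_pos'][2]+.0094
for p in [(118,362),(714,362)]: print('head',T(f(*p),z))
print(s['tcp_pos'],s['eef_rot'])
im=c['img'][200:290,170:390]; cv2.imwrite('pics/w8y.png',cv2.resize(cv2.convertScaleAbs(im,alpha=3),None,fx=3.6,fy=3.6,interpolation=cv2.INTER_CUBIC))
E
```

```text
pL [ 65.8 -38.4]
pR [65.5 36. ]
wL [ 20.1 -64.7]
wR [20.1 61.4]
w-22 [-22.5 -64.1]
w-22 [-22.6  62.8]
head [ 49.3 -37.3]
head [49.3 37.7]
[0.64015006 0.08441586 0.04906619] [0.77301052 0.63439193 0.00094361 0.00085388]
```

View pics/w8y.png

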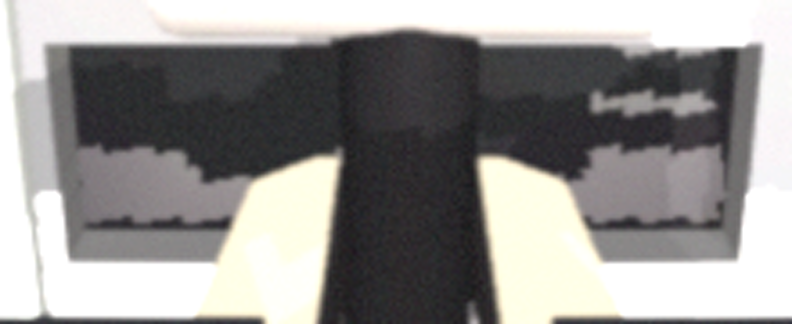

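step_arm --pt "0 -0.8 -1.4 0 0" --pt "0 0 0 5 0" --pt "0 0 0 8 0" --pt "0 0 0 5 0" --pt "0 0 0 0 0"

```text
time: 17.5
tcp_pos: [0.6366, 0.0839, 0.028]
eef_rot: [0.773, 0.634, -0.001, -0.001]
force: [0.8, -0.3, -3.2]
finger_gap: 0.0193
```

```bash
python3 - <<'E'
from h import *
s=manip.observe();c=cam('wrist'); print(s['tcp_pos'],s['force'])
im=c['img'][100:290,170:390]; cv2.imwrite('pics/w9.png',cv2.resize(cv2.convertScaleAbs(im,alpha=2.4),None,fx=3.6,fy=3.1,interpolation=cv2.INTER_CUBIC))
E
```

```text
[0.63656413 0.08393879 0.02804351] [ 0.78133762 -0.28777676 -3.24370558]
```

View pics/w9.png

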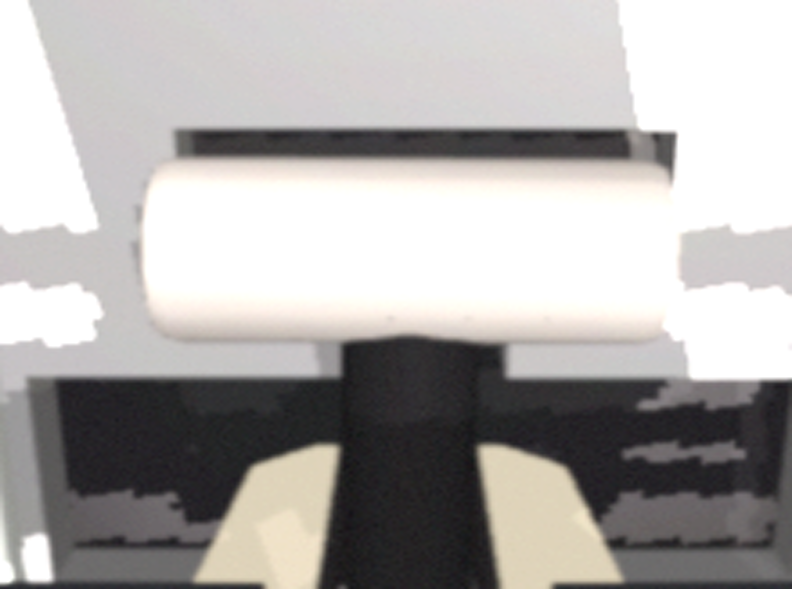

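step_arm --pt "0 0 0 0 0" --pt "0 0 0 0 0" --pt "0 0 0 0 0" --pt "0 0 0 0 0" --pt "0 0 0 0 0"

```text
time: 18.05
tcp_pos: [0.6377, 0.084, 0.0298]
eef_rot: [0.773, 0.634, 0.0, 0.0]
force: [-0.1, -0.1, -3.2]
finger_gap: 0.0192
```

```bash
python3 - <<'E'
from h import *
for i in range(3):
    s=manip.observe();c=cam('wrist'); print(s['tcp_pos'],s['force'],s['time'],s['eef_rot'])
im=c['img'][100:290,170:390]; cv2.imwrite('pics/w10.png',cv2.resize(cv2.convertScaleAbs(im,alpha=2.4),None,fx=3.6,fy=3.1,interpolation=cv2.INTER_CUBIC))
E
```

```text
[0.63773788 0.08395142 0.02981837] [-0.11640845 -0.05665332 -3.17647134] 18.05 [7.73024448e-01 6.34376217e-01 1.03657160e-04 8.57330787e-05]
[0.63772069 0.08392807 0.02978732] [-0.44095286  0.33411981 -3.08784562] 18.1 [7.73039458e-01 6.34357929e-01 9.01543690e-05 7.99481392e-05]
[0.63768977 0.08392047 0.02975475] [-0.29068093  0.04596865 -2.90974454] 18.15 [7.73012369e-01 6.34390945e-01 4.90665677e-05 6.54516300e-05]
```

View pics/w10.png

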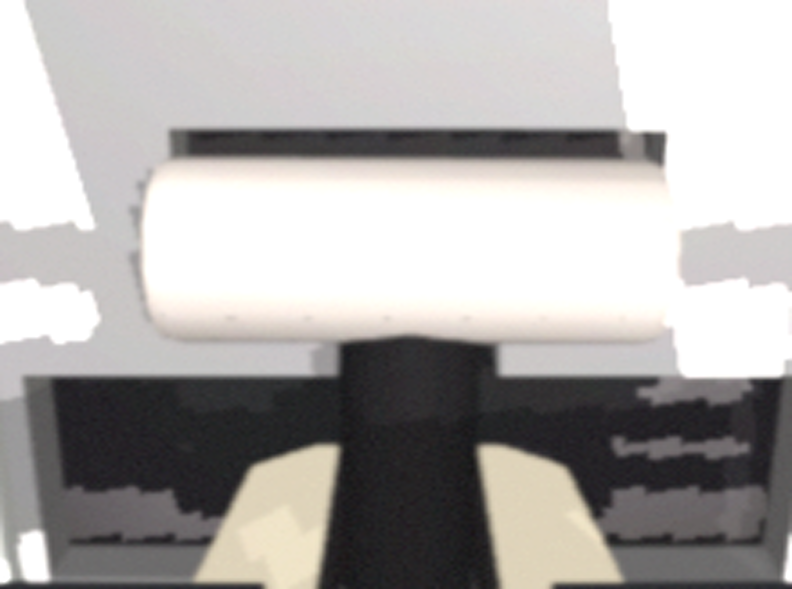

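```bash
python3 - <<'E'
from h import *
s=manip.observe();c=cam('wrist'); Q=Ro.from_quat(s['eef_rot']).as_matrix()
cv2.imwrite('pics/w11f.png',c['img'])
def T(uv,z): return np.round((Q.T@(ray(c,uv,z)-s['tcp_pos'])*1000)[:2],1)
f=lambda u,v:(170+(u+.5)/3.6-.5,100+(v+.5)/3.1-.5)
for n,p in dict(pL=(168,130),pR=(666,133),wL=(25,378),wR=(785,378)).items(): print(n,T(f(*p),.022))
z=s['tcp_pos'][2]+.0094
for p in [(142,250),(680,250)]: print('head',T(f(*p),z))
im=c['img'][130:270,160:410]; cv2.imwrite('pics/w11.png',cv2.resize(cv2.convertScaleAbs(im,alpha=1.4),None,fx=3.2,fy=4,interpolation=cv2.INTER_CUBIC))
E
```

```text
pL [ 66.6 -36.1]
pR [66.2 38.5]
wL [ 20.7 -62.1]
wR [20.8 60.9]
head [ 49.1 -37.3]
head [49.2 37.9]
```

View pics/w11.png

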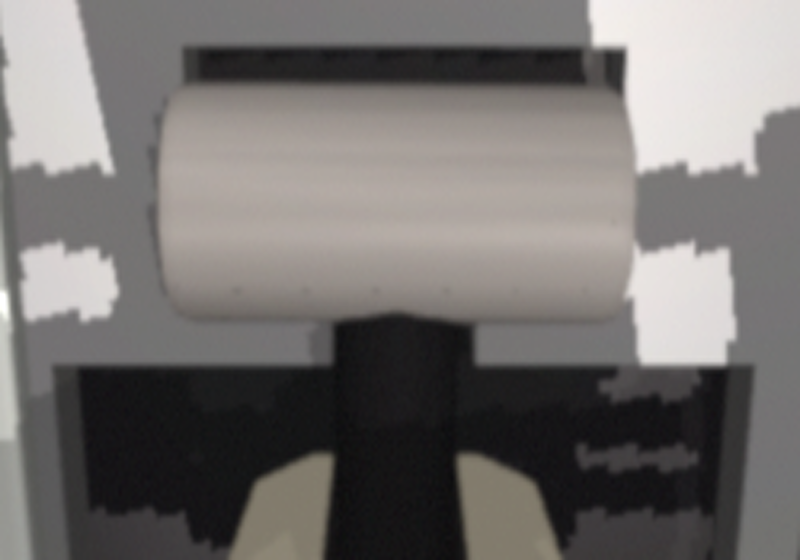

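step_arm --pt "0 -0.3 0.9 0 0" --pt "0 0 0 0 0" --pt "0 0 0 2 0" --pt "0 0 0 3 0" --pt "0 0 0 3 0" --pt "0 0 0 2 0" --pt "0 0 0 0 0" --pt "0 0 0 0 0" --pt "0 0 0 0 0"

```text
time: 19.15
tcp_pos: [0.6386, 0.0835, 0.0198]
eef_rot: [0.773, 0.634, 0.0, 0.0]
force: [-0.3, -0.0, -3.7]
finger_gap: 0.0189
```

step_arm --pt "0 0 0 2 0" --pt "0 0 0 2 0" --pt "0 0 0 1.5 0" --pt "0 0 0 0 0" --pt "0 0 0 0 0" --pt "0 0 0 0 0"

```text
time: 19.75
tcp_pos: [0.6385, 0.0835, 0.0142]
eef_rot: [0.773, 0.634, 0.0, 0.0]
force: [-0.4, -0.6, -2.7]
finger_gap: 0.0191
```

step_arm --pt "0 0 0 0.8 0" --pt "0 0 0 0.7 0" --pt "0 0 0 0 0" --pt "0 0 0 0 0"

```text
time: 20.15
tcp_pos: [0.6387, 0.0834, 0.0135]
eef_rot: [0.773, 0.634, 0.0, 0.0]
force: [-3.0, 0.8, 5.7]
finger_gap: 0.0198
```

step_arm --pt "0.3 0 0 0 0" --pt "0.5 0 0 0 0" --pt "0.5 0 0 0 0" --pt "0.5 0 0 0 0" --pt "0.5 0 0 0 0" --pt "0.5 0 0 0 0"

```text
time: 20.75
tcp_pos: [0.6385, 0.0834, 0.0126]
eef_rot: [0.773, 0.634, -0.0, -0.0]
force: [-1.0, 0.1, -0.4]
finger_gap: 0.0464
```

step_arm --pt "0.5 0 0 -10 0" --pt "0.5 0 0 -30 0" --pt "0.5 0 0 -40 0" --pt "0.5 0 0 -40 0" --pt "0.5 0 0 -30 0" --pt "0.5 0 0 0 0" --pt "0.5 0 0 0 0" --pt "0.5 0 0 0 0"

```text
time: 21.55
tcp_pos: [0.6375, 0.0835, 0.1616]
eef_rot: [0.773, 0.634, -0.001, -0.001]
force: [-0.5, 0.1, -0.9]
finger_gap: 0.0467
```

```bash
python3 - <<'E'
from h import *
s=manip.observe();c=cam('wrist'); print(s['tcp_pos'],s['force'],s['finger_gap'])
cv2.imwrite('pics/w12.png',cv2.convertScaleAbs(c['img'],alpha=1.5))
for k,z in dict(mallet_grip=.023,mallet_head=.023,recess=.023,recess_head=.023,index_mark=.04).items():
    print(k,[(round(q['p'],2),np.round(q['uv'],1).tolist(),np.round(ray(c,q['uv'],z)*1000,1).tolist()) for q in manip.landmark_of('wrist',k)[:2]])
E
```

```text
[0.63753479 0.08350003 0.16158461] [-0.45184179  0.0719376  -0.9425158 ] 0.046727360458019285
mallet_grip [(0.94, [284.7, 199.4], [638.1, 79.6, 23.0])]
mallet_head [(0.66, [281.3, 145.7], [645.2, 132.1, 23.0])]
recess [(0.97, [284.3, 193.6], [638.9, 85.5, 23.0])]
recess_head []
index_mark []
```

View pics/w12.png

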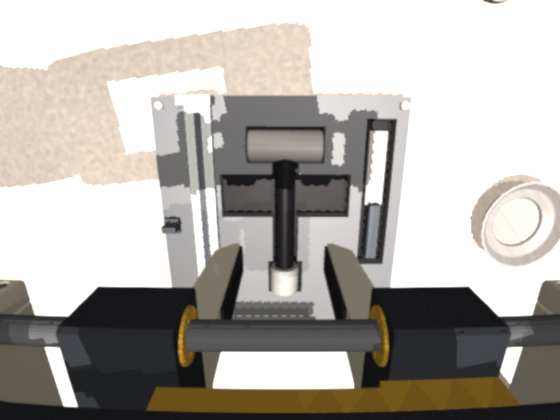

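step_arm --pt "1 -20 -10 0 0" --pt "1 -30 -18 0 0" --pt "1 -30 -18 0 0" --pt "1 -30 -18 0 0" --pt "1 -27 -17 0 0" --pt "1 0 0 0 -8.2" --pt "1 0 0 0 -8.2" --pt "1 0 0 0 -8.2" --pt "1 0 0 0 -8.2" --pt "1 0 0 0 -8.2" --pt "1 0 0 0 -8.2" --pt "1 0 0 0 -8.2" --pt "1 0 0 0 -8.2" --pt "1 0 0 0 -8.2" --pt "1 0 0 0 -8.2" --pt "1 0 0 0 -8" --pt "1 0 0 0 0" --pt "1 0 0 0 0" --pt "1 0 0 0 0"

```text
time: 23.75
tcp_pos: [0.5323, -0.0351, 0.1626]
eef_rot: [0.099, 0.995, 0.0, -0.0]
force: [-0.0, -0.2, -0.1]
finger_gap: 0.0933
```

```bash
python3 - <<'E'
from h import *
s=manip.observe();c=cam('wrist'); print(s['tcp_pos'],s['eef_rot'],s['finger_gap'])
cv2.imwrite('pics/w13.png',cv2.convertScaleAbs(c['img'],alpha=1.5))
a=np.radians(-11.135);R=np.array([[np.cos(a),-np.sin(a)],[np.sin(a),np.cos(a)]]);o=np.array([.61807,.08476])
for k,z in dict(bar_grip=.072,bar_pointer=.04,index_mark=.04).items():
    print(k,[(round(q['p'],2),np.round(q['uv'],1).tolist(),np.round(ray(c,q['uv'],z)*1000,1).tolist(),np.round((ray(c,q['uv'],z)[:2]-o)@R*1000,1).tolist()) for q in manip.landmark_of('wrist',k)[:2]])
E
```

```text
[ 0.5322692  -0.03508946  0.16255862] [ 9.94401929e-02  9.95043537e-01  2.22910171e-05 -8.25807888e-05] 0.09327288125957658
bar_grip [(0.91, [281.9, 210.0], [532.8, -34.7, 72.0], [-60.6, -133.6])]
bar_pointer [(0.74, [282.5, 173.1], [508.2, -29.2, 40.0], [-85.8, -133.1]), (0.5, [450.3, 264.5], [634.6, 120.6, 40.0], [9.4, 38.3])]
index_mark [(0.61, [397.6, 170.8], [526.8, 75.4, 40.0], [-87.7, -26.8])]
```

View pics/w13.png

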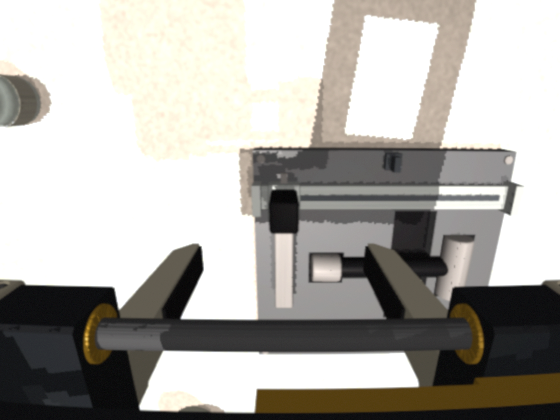

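step_arm --pt "1 0 0 30 0" --pt "1 0 0 40 0" --pt "1 0 0 25 0" --pt "1 0 0 7 0" --pt "1 0 0 0 0" --pt "0.4 0 0 0 0" --pt "0 0 0 0 0" --pt "0 0 0 0 0" --pt "0 0 0 0 0" --pt "0 0 0 0 0" --pt "0 0 0 0 0" --pt "0 0 0 0 0" --pt "0 0 0 0 0" --pt "0 0 0 0 0" --pt "0 0 0 0 0" --newtons 20

```text
time: 25.45
tcp_pos: [0.5323, -0.0347, 0.0606]
eef_rot: [0.098, 0.995, 0.0, -0.0]
force: [0.6, 2.1, 0.0]
finger_gap: 0.0241
```

step_arm --pt "0 0 6 0 0" --pt "0 0 12 0 0" --pt "0 0 14 0 0" --pt "0 0 14 0 0" --pt "0 0 14 0 0" --pt "0 0 14 0 0" --pt "0 0 12 0 0" --pt "0 0 10 0 0" --pt "0 0 5 0 0" --pt "0 0 0 0 0" --pt "0 0 0 0 0" --pt "0 0 0 0 0" --pt "0 0 0 0 0"

```text
time: 26.75
tcp_pos: [0.552, 0.064, 0.0606]
eef_rot: [0.098, 0.995, 0.0, 0.0]
force: [2.0, 1.8, -2.6]
finger_gap: 0.0235
```

```bash
python3 - <<'E'
from h import *
s=manip.observe();c=cam('wrist'); print(s['tcp_pos'],s['eef_rot'],s['finger_gap'],s['force'])
im=c['img'][60:210,180:380]; cv2.imwrite('pics/w14.png',cv2.resize(cv2.convertScaleAbs(im,alpha=1.8),None,fx=4,fy=4,interpolation=cv2.INTER_CUBIC))
a=np.radians(-11.135);R=np.array([[np.cos(a),-np.sin(a)],[np.sin(a),np.cos(a)]]);o=np.array([.61807,.08476])
for k,z in dict(bar_pointer=.04,index_mark=.04).items():
    print(k,[(round(q['p'],2),np.round(q['uv'],1).tolist(),np.round(ray(c,q['uv'],z)*1000,1).tolist(),np.round((ray(c,q['uv'],z)[:2]-o)@R*1000,1).tolist()) for q in manip.landmark_of('wrist',k)[:2]])
E
```

```text
[0.5520493  0.06395959 0.06062735] [9.83140270e-02 9.95155408e-01 2.53547108e-04 4.88989827e-05] 0.023507203888108577 [ 1.96921474  1.76117589 -2.58747252]
bar_pointer [(0.76, [281.7, 204.3], [526.6, 69.7, 40.0], [-86.8, -32.5])]
index_mark [(0.84, [289.8, 204.1], [527.5, 74.6, 40.0], [-86.9, -27.5])]
```

View pics/w14.png

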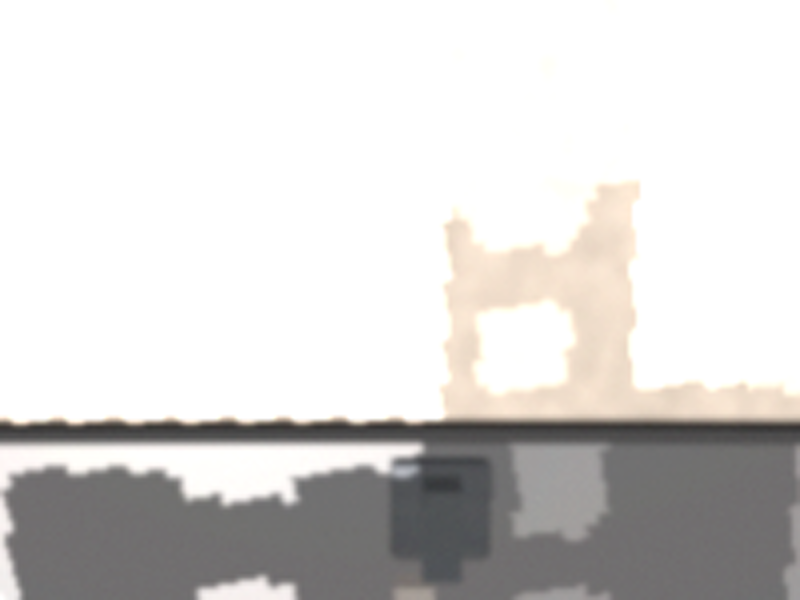

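step_arm --pt "0 0 2 0 0" --pt "0 0 2.3 0 0" --pt "0 0 0 0 0" --pt "0 0 0 0 0" --pt "0 0 0 0 0"

```text
time: 27.4
tcp_pos: [0.5528, 0.0679, 0.0606]
eef_rot: [0.098, 0.995, -0.0, -0.0]
force: [1.4, -3.0, -2.2]
finger_gap: 0.0237
```

```bash
python3 - <<'E'
from h import *
s=manip.observe();c=cam('wrist'); print(s['tcp_pos'],s['finger_gap'],s['force'])
im=c['img'][160:260,220:350]; cv2.imwrite('pics/w15.png',cv2.resize(cv2.convertScaleAbs(im,alpha=2),None,fx=6,fy=6,interpolation=cv2.INTER_CUBIC))
for k,z in dict(bar_pointer=.04,index_mark=.04).items():
    print(k,[(round(q['p'],2),np.round(q['uv'],1).tolist()) for q in manip.landmark_of('wrist',k)[:2]])
E
```

```text
[0.55282996 0.06791135 0.06062735] 0.023674938426246284 [ 1.36081541 -3.00894008 -2.15260863]
bar_pointer [(0.71, [283.2, 206.0]), (0.44, [318.5, 293.6])]
index_mark [(0.79, [283.6, 204.0])]
```

View pics/w15.png

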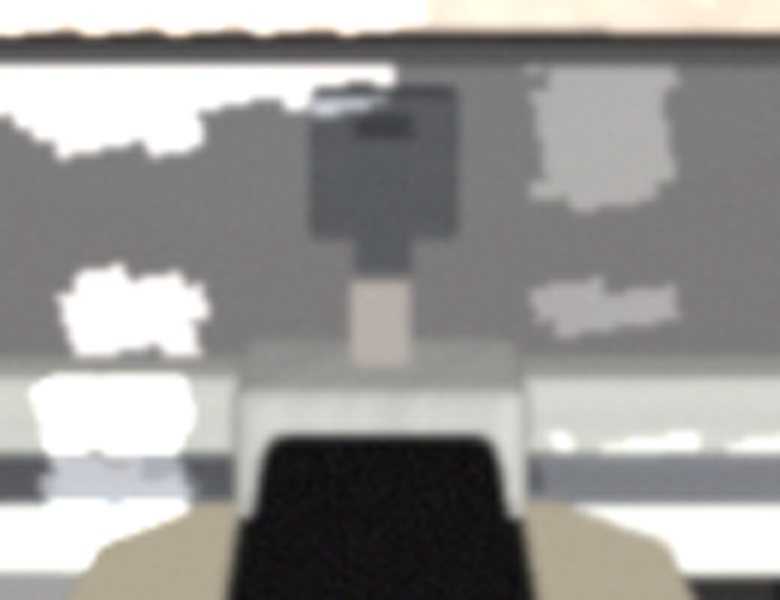

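step_arm --pt "0.5 0 0 0 0" --pt "0.8 0 0 0 0" --pt "0.8 0 0 0 0" --pt "0.8 0 0 0 0" --pt "0.8 0 0 0 0" --pt "0.8 0 0 0 0" --pt "0.8 0 0 -10 0" --pt "0.8 0 0 -30 0" --pt "0.8 0 0 -40 0" --pt "0.8 0 0 -40 0" --pt "0.8 0 0 -30 0" --pt "0.8 0 0 0 0" --pt "0.8 0 0 0 0" --pt "0.8 0 0 0 0"

```text
time: 28.95
tcp_pos: [0.5519, 0.0682, 0.2095]
eef_rot: [0.098, 0.995, -0.0, -0.001]
force: [-0.0, 0.1, -0.6]
finger_gap: 0.0743
```

```bash
python3 - <<'E'
from h import *
s=manip.observe();c=cam('wrist'); print(s['tcp_pos'],s['finger_gap'],s['force'])
im=c['img'][140:340,180:420]; cv2.imwrite('pics/w16.png',cv2.resize(cv2.convertScaleAbs(im,alpha=1.4),None,fx=3.3,fy=3,interpolation=cv2.INTER_CUBIC))
for k,z in dict(bar_pointer=.04,index_mark=.04).items():
    print(k,[(round(q['p'],2),np.round(q['uv'],1).tolist()) for q in manip.landmark_of('wrist',k)[:2]])
c=cam('scene');im=c['img'][180:290,230:400]; cv2.imwrite('pics/s2.png',cv2.resize(im,None,fx=4.7,fy=4.7,interpolation=cv2.INTER_CUBIC))
for k in ['mallet_grip','mallet_head','chisel','jar','bowl','beaker']: print(k,[(round(q['p'],2),np.round(q['uv'],1),np.round(ray(c,q['uv'],.023)*1000)) for q in manip.landmark_of('scene',k)[:1]])
E
```

```text
[0.55190639 0.06821219 0.20950669] 0.07433639416918207 [-0.00626139  0.05579242 -0.59926175]
bar_pointer [(0.79, [282.9, 167.2])]
index_mark [(0.65, [282.6, 160.7])]
mallet_grip [(0.62, array([322.3, 223.5]), array([638.,  76.,  23.]))]
mallet_head [(0.65, array([334.1, 213.4]), array([633., 136.,  23.]))]
chisel [(0.71, array([349.7, 243.3]), array([738.,  48.,  23.]))]
jar [(0.81, array([148.2, 257.2]), array([ 419., -297.,   23.]))]
bowl [(0.88, array([330.3, 166.5]), array([466., 361.,  23.]))]
beaker [(0.92, array([358.9, 175. ]), array([566., 370.,  23.]))]
```

View pics/w16.png

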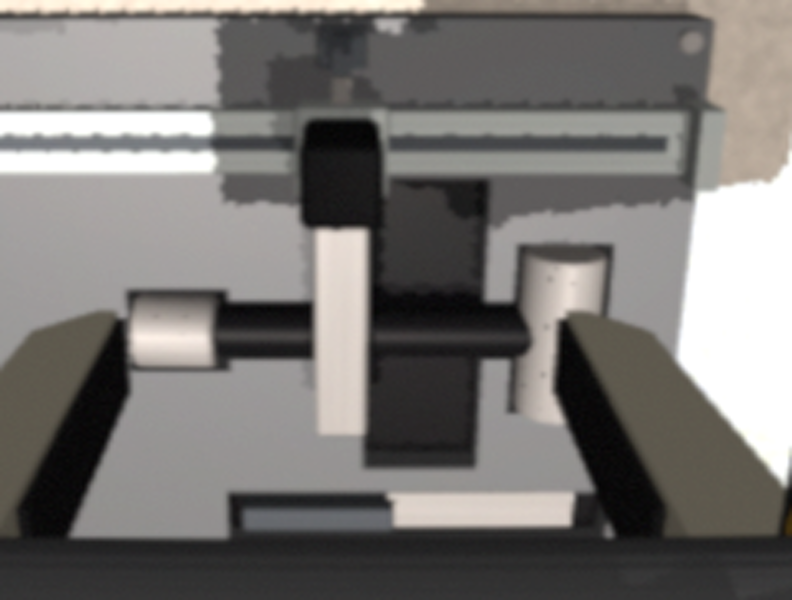

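View pics/s2.png

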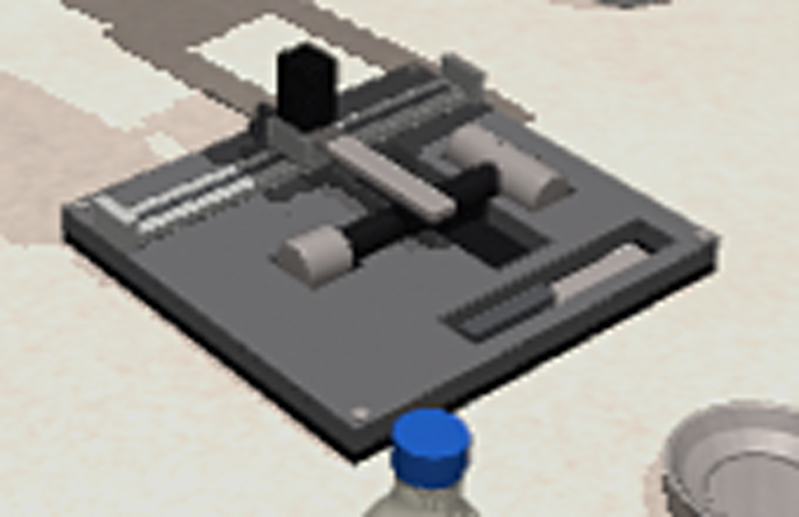

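```bash
python3 - <<'E'
from plant import manip
print(manip.close_job(), manip.observe()['force'])
E
```

```text
the job is handed in; nothing more can be done
the job is handed in; nothing more can be done
```

The job is handed in, at about 29 s of the 64 s allowed. No verdict was reported, so what follows rests on my own checks.

- **Bar to the end stop:** I gripped the black grip and slid the bar until it pressed against its parked stop, where the force rose to about 28 N. I then eased off and let go.
- **Mallet:** I gripped it at its balance point and lined it up over the recess using the wrist camera. I lowered it until I felt it touch the floor, at a finger height that matches fully home, and then opened the fingers.
- **Bar back over the handle:** I slid it back to the index clip and let go.

**Last checks:**
- In the wrist picture taken just before letting go, the pointer and the clip's fin were in line to about 0.3 mm. After letting go they were within about one pixel.
- The wrist and scene pictures show the mallet's head and pommel sunk in their pockets, with the bar across the handle.
- The jar, bowl, beaker and chisel were found within about 3 pixels of where they started.
- The arm was clear of everything, and the force reading was near zero.

**Disagreements:**
- The network's mallet points from the scene camera were off from the recess centre by about 5 mm at the grip and 15 mm at the head. Parts of the mallet were hidden from that camera, and I trusted the close-up wrist pictures, which show it seated.
- An early wrist reading put the clip about 4 mm nearer the parked stop than the later ones did. The last close-up settled it.

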